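# Close a machine control box and hold its cover down

### The arm

A 6-joint arm with a two-finger parallel gripper is mounted at the origin on a cart in front of the work surface, level with it; the furniture and walls round the work are solid. World frame = base frame: x ahead of the robot, y to its left, z up, the work surface at z = 0. Lengths are in mm, angles in rad, forces in N, time in s.
With the tool pointing down it reaches from about 275 to 750 mm from the base axis. Payload 10.2 kg.
Tool frame: the origin (TCP) lies on the front face of the gripper's body, between the roots of the fingers; the fingertips stand 73 mm ahead of it and the grasp point (between the pads) lies 54 mm ahead of it; z points along the fingers, y is the line along which they close (so a half turn about z gives the same grasp; the last joint's range is limited). The gripper opens to 85 mm and grips with 20 to 120 N. Pads are 22 mm wide; open, the fingers measure 114 mm over their backs; the gripper's body (76 mm by 85 mm) begins 54 mm behind the grasp point. The pads swing forward as they close: fully open they stand 13 mm farther back than shut.
Start: joints at [0.897, 0.313, 1.498, -0, 1.331, -0.223], TCP at [228.748, 472.553, 303.894] pointing down, gripper open.
Joint ranges: [-2.94, 2.94], [-0.97, 2.17], [0.19, 2.56], [-1.23, 4.37], [0.02, 3.11], [-2.88, 2.88]. Speed limits (rad/s): [2.39, 2.39, 3.01, 3.14, 3.14, 3.14].

### API

Orientations are given as a unit quaternion [w, x, y, z].
In Python, from rig import * gives the robot as it stands.
- The arm moves only by the tool step_arm, never from a script. Its argument "plan" is a list of rows, each an object with "offset": the shift along the tool's x, y, z in cm, a list of three; "rot": the turn, a rotation vector about the tool's x, y, z in degrees, a list of three; "gripper": the finger opening in cm, from 0 to 8.54. In form: [{"offset": [x, y, z], "rot": [wx, wy, wz], "gripper": gripper}, ...]. A call has 1 to 12 rows; each row is the pose to reach, as a shift and turn from the pose commanded when the call began, along the tool's axes at that moment; what a row does not reach only later rows make up. A row lasts 1/10 s, in which the tool goes at most 50 mm and 8.59 degrees, less where a joint would pass 70% of its speed; a pose out of reach is approached as far as the arm can. A call with a gripper value outside its range is refused whole. The fingers move at their own pace and stop on an object; "squeeze" is the grip in N (left out, the last holds). Time passes only in rows, so rows that repeat a pose let the fingers close. It gives the time, the measured TCP pose, the force, the opening and the grip force at its end, in the units of the state.
- sense(): the state, without advancing time (a new reading comes with each control period).
- capture(name): name is "side" or "top" or "wrist"; returns a dict with "color" (480x640x3 uint8, red, green, blue), "depth" (480x640 float32, mm along the optical axis (not along the pixel's ray), 0 where there is no reading), "vertical_fov" (degrees; the focal length in pixels is half the picture's height over the tangent of half this angle, whatever the lens; pixels are square), "cx", "cy" (the principal point, pixels), "rvec" (rotation vector, rad) and "tvec" (3), from world to camera coordinates, as OpenCV has them; the wrist camera has in their place "mount" (4x4, takes a point from camera to tool coordinates, whose origin is the TCP and whose axes are the flange's). Camera axes: x right, y down, z forward; pixel columns grow to the right and rows downward; lengths in mm; the calibration is good to about 2 mm. A picture is of the moment at which its call begins: read the wrist's pose just before it.
- finish_job(): hands the job in; it is judged then, once.
The state is a dict: "time_s": time; "joints": joint angles; "dq": joint speeds; "tau": joint torques, N m; "eef_pos": TCP position; "ee_rot": TCP orientation; "force": force on the tool from outside, world axes, zero at the start; "wrist_torque": the same for the moment, N m; "grip_width": opening from 0.0 (shut) to 1.0 (fully open); "grip_force": force on a finger pad.
Only numpy, scipy, OpenCV 4.12 (cv2) and the standard library are available. Lean on these libraries where they do the work, as an engineer would, in place of code of your own. Each camera call takes 0.05 s, during which the arm holds its last target. There are 200 camera calls.

### The job

Close up the wired control box: set its loose metal cover over the neck round the open mouth, with the wing fastener over the slotted catch plate, then give the wing its quarter turn clockwise until the slot in it lines up with the two little ribs on the cover. The other end of the cover now rides up on its rubber seal: press that end down flush on the box and stay there pressing, so that I can drive the two screws; finish while still holding it down. Leave the torch, the screwdriver and the tape measure where they are.

Things in the scene. Friction and masses are not known exactly. Their poses are not given: they have to be found in the camera images.
- control_box: Grey steel case fixed on the bench, open side up: 118 (x) x 196 (y) x 60 mm high; small lugs on its long sides, two black glands at +x. Origin: centre of underside, z up. Round its mouth an aluminium neck, 90 x 166 mm outside, 74 x 150 inside, z = 60 to 74 mm, upper outer edge chamfered 4 mm. Wiring parts inside stay below z = 56 mm. Catch plate near its +y end, rubber seal at its -y (plain) end.
- box_slot (a point): Where the fastener's axis must come: box x = 0, y = 60, z = 74 mm (level with the neck's top), axes as the box. The steel catch plate here is 3 mm thick, its top at box z = 71.5 mm; its slot is 16 mm wide in x and 31 mm long in y (box y = 44 to 75 mm) and lets the open fastener's cross bar through.
- box_plain_end (a point): Mark on the box's plain end: box x = 0, y = -68, z = 74 mm (level with the neck's top), axes as the box. The cover's point cover_plain_end must come over it.
- seal (a joint): Black sponge-rubber strip across the mouth at the plain end (60 mm along x, 5 mm wide, at box y = -71 mm). Value: how far it is squeezed, m; 0 = free, its top 2.5 mm above the neck; 0.0025 = level with the neck. It pushes up with 3.6 N at 0 and 6.6 N at 0.0025, and springs back when let go.
- cover: Loose grey sheet-metal cover, a shallow pan open below, 0.3 kg, right way up on the bench: 100 (x) x 176 (y) mm outside, 94 x 170 inside; plate top at z = 15, underside 12 mm, skirts down to z = 0. Origin: centre of its lower edge, z up. Fastener at y = +60 mm, handle in the middle, two screw holes at the -y (plain) end. On the box: axes as the box's, 2 mm play each side, origin at box z = 62 mm.
- cover_handle (a point): Centre of the black handle's bar, 24 mm above the plate (cover x = y = 0, z = 39 mm), axes as the cover. The bar runs along the cover's y: 44 mm long, 10 mm wide, 10 mm high (19 to 29 mm above the plate), on a post at each end. The cover's centre of mass lies about 8 mm from here towards the fastener.
- cover_plain_end (a point): Point on top of the cover's plate at its plain end, between the screw holes: cover x = 0, y = -68, z = 15 mm, axes as the cover. A good place to press: flush on the box it stands at box z = 77 mm, on the free seal at about 79.5 mm.
- wing (a point): On the fastener's axis (cover x = 0, y = 60 mm), 17 mm above the plate. Turns with the fastener: y along the wing, z up. Steel wing 10 mm thick, 32 long, 8 to 25 mm above the plate, a 3 mm slot along its top, on a 24 mm hub and a 35 mm cup 2 mm high. Its shank ends in a cross bar 24 x 5 x 3 mm parallel to the wing, at cover z = 1.5 to 4.5 mm; locked, this lies under the catch plate.
- fastener (a joint): Angle of the fastener in the cover, rad; grows clockwise seen from above. 0 = open, wing along the cover's y (stop); 1.571 = locked (stop), wing along the cover's x, its slot in line with two small ribs on the plate beside it. Starts at 0 to 0.25, where the cross bar still passes the catch plate's slot. Turns with about 0.06 N m, stays where left.
- torch: Black torch, 50 x 145 x 50 mm, lying on the bench; leave it. Origin under its middle.
- screwdriver_2: Yellow-handled screwdriver, 29 x 193 x 30 mm, lying near the front edge; leave it. Origin under its middle.
- tape_measure: Yellow tape measure, 36 x 84 x 70 mm, standing on the bench; leave it. Origin under its middle. It stands beside a big fixed cardboard carton behind the work, whose front face and upright flap (to 0.57 m high) lie at about x = 0.66 to 0.72 m from y = -0.37 to 0.03 m: keep the arm clear of it when swinging across.

How it is judged:
By the outcome, as a careful person would: the job done as asked, in the order asked, and still so for the second after the job is handed in, while the arm keeps its last pose, push and grip.
It also fails if it takes over 48 s, if anything falls off the work surface, if the arm or the gripper's body presses on something with over 40 N, if the wrist force passes 120 N, or if a joint passes its speed limit or range.

## Working session

There is one attempt and no reset: what is moved stays moved. The work goes in short steps, Python scripts to look and compute and a tool call to move; the robot and the scene stay as the last step left them, time stands still between calls to the robot, and variables do not carry over. Pictures are saved under pics/ and viewed, at most 10 in all, crops included, and the job is handed in when it is done.

Besides the shell and the picture viewer there is one more tool, called after ">>>" as a command line: name --argument value ..., lists and objects as JSON in quotes. step_arm: Moves the arm, as the interface text tells. Its arguments: {"type":"object","properties":{"plan":{"type":"array"},"squeeze":{"type":"number"}},"required":["plan"]}

```bash
mkdir -p pics; cat > h.py <<'E'
from rig import *
import numpy as np, cv2
from scipy.spatial.transform import Rotation as R
def K(c):
    f=240/np.tan(np.radians(c["vertical_fov"])/2); return f
def pose(c,s=None):
    """cam->world R,t"""
    if "rvec" in c:
        Rm=cv2.Rodrigues(np.array(c["rvec"],float))[0]; t=np.array(c["tvec"],float).ravel(); return Rm.T,-Rm.T@t
    q=s["ee_rot"]; Rt=R.from_quat([q[1],q[2],q[3],q[0]]).as_matrix(); M=np.array(c["mount"],float)
    return Rt@M[:3,:3], Rt@M[:3,3]+np.array(s["eef_pos"])
def cloud(c,s=None):
    f=K(c);v,u=np.mgrid[:480,:640];d=c["depth"].astype(float)
    p=np.stack([(u-c["cx"])/f*d,(v-c["cy"])/f*d,d],-1); Rm,t=pose(c,s)
    w=p@Rm.T+t; w[d==0]=np.nan; return w
def ray(c,u,v,z,s=None):
    Rm,t=pose(c,s); f=K(c); d=Rm@np.array([(u-c["cx"])/f,(v-c["cy"])/f,1]); return t+d*(z-t[2])/d[2]
def proj(c,P,s=None):
    Rm,t=pose(c,s); p=(np.atleast_2d(P)-t)@Rm; f=K(c); return np.c_[p[:,0]/p[:,2]*f+c["cx"],p[:,1]/p[:,2]*f+c["cy"]]
E
python3 - <<'E'
from h import *
import pickle
s=sense();print({k:np.round(v,3) for k,v in s.items()})
for n in("top","side","wrist"):
    s=sense();c=capture(n);pickle.dump((c,s),open(n+"0.pkl","wb"));cv2.imwrite(f"pics/{n}0.png",c["color"][...,::-1]); print(n,c["vertical_fov"],c["cx"],c["cy"],pose(c,s)[1].round(0),(c["depth"]>0).mean())
    if n=="wrist":print(np.round(c["mount"],3))
E
```

```text
{'time_s': np.float64(0.0), 'joints': array([ 0.897,  0.313,  1.498,  0.   ,  1.331, -0.223]), 'dq': array([ 0.   ,  0.001,  0.001, -0.002, -0.   , -0.001]), 'tau': array([ 1.0000e-03, -4.1227e+01, -2.5975e+01, -0.0000e+00,  4.0000e-03,
       -0.0000e+00]), 'eef_pos': array([228.643, 472.409, 303.333]), 'ee_rot': array([-0.   ,  0.223,  0.975, -0.001]), 'force': array([ 0.4  ,  0.474, -0.036]), 'wrist_torque': array([0.058, 0.039, 0.027]), 'grip_force': np.float64(0.0), 'grip_width': np.float64(0.997)}
top 44.767951216784176 315.4846002921042 225.32216711242486 [ 317. -112. 1561.] 0.9957877604166666
side 45.76883725665102 319.37321879906466 229.04604034361358 [  288. -1319.  1003.] 0.977861328125
wrist 70.01683135010903 323.91108277398416 241.56509800476687 [165. 504. 375.] 0.9959505208333334
[[  0.     -0.96   -0.281  70.974]
 [  1.      0.      0.      0.273]
 [ -0.     -0.281   0.96  -71.217]
 [  0.      0.      0.      1.   ]]
```

View pics/top0.png

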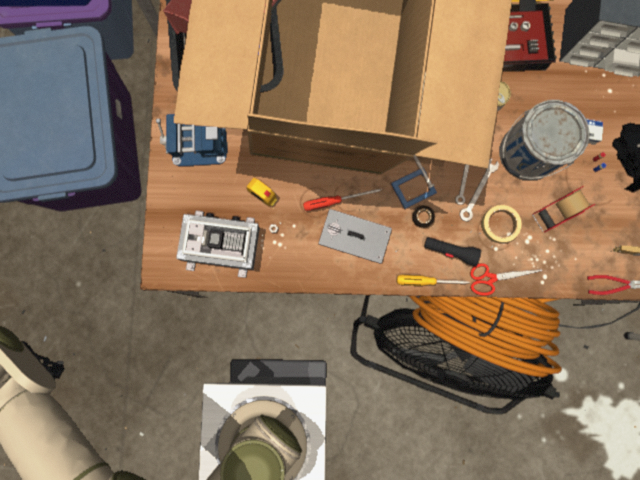

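View pics/side0.png

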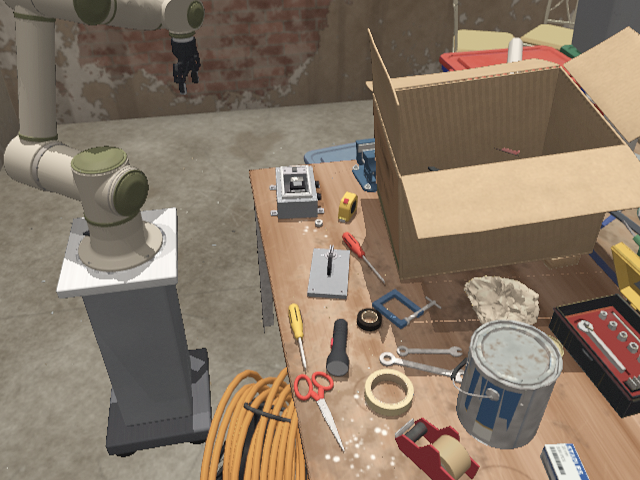

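The top view shows the box at about (217,240) and the cover at about (355,236), with its handle in the middle and the wing at (337,230). The side view shows the glands on the box's far (+x) side. Next I'll measure both.

```bash
python3 - <<'E'
from h import *
import pickle
c,s=pickle.load(open("top0.pkl","rb")); w=cloud(c)
im=c["color"]
a=cv2.resize(im[200:280,165:400],None,fx=3.4,fy=3.4,interpolation=cv2.INTER_CUBIC)
c2,_=pickle.load(open("side0.pkl","rb"));b=cv2.resize(c2["color"][155:310,260:370],None,fx=2,fy=2,interpolation=cv2.INTER_CUBIC)
out=np.zeros((600,800,3),np.uint8);out[:a.shape[0],:a.shape[1]]=a[:, :800];out[275:275+b.shape[0],:b.shape[1]]=b
cv2.imwrite("pics/crop.png",out[...,::-1])
for nm,(u0,u1,v0,v1),zl,zh in [("neck",(175,262,208,272),66,82),("cover",(312,400,203,268),9,21)]:
    m=np.zeros((480,640),np.uint8);z=w[...,2]
    m[v0:v1,u0:u1]=((z>zl)&(z<zh))[v0:v1,u0:u1]
    n,l,st,_=cv2.connectedComponentsWithStats(m); 
    k=1+np.argmax(st[1:,4]);mm=(l==k)
    P=w[mm];r=cv2.minAreaRect(P[:,:2].astype(np.float32));print(nm,mm.sum(),r,"z",np.median(P[:,2]))
    r=cv2.minAreaRect(np.argwhere(mm)[:,::-1].astype(np.float32)); print("  px",r)
zz=w[...,2]; print("table z",np.nanmedian(zz[262:280,260:310]))
# high points on cover
m=np.zeros((480,640),bool);m[203:268,312:400]=True
for lo,hi in((30,60),):
    q=m&(zz>lo)&(zz<hi);P=w[q];print(len(P));print(np.c_[np.argwhere(q)[:,::-1],P.round(0)][::6])
E
```

```text
neck 998 ((516.8717651367188, 134.44757080078125), (171.7133026123047, 95.54171752929688), 83.4709701538086) z 73.1163390255972
  px ((215.56744384765625, 240.40098571777344), (66.5304183959961, 36.693511962890625), 7.696051120758057)
cover 2050 ((543.8284301757812, -229.36424255371094), (175.74526977539062, 101.48814392089844), 73.37560272216797) z 15.215549633929413
  px ((354.82708740234375, 235.91285705566406), (65.73657989501953, 37.112098693847656), 17.281497955322266)
table z -1.9039459862417516
129
[[ 315.  203.  628. -121.   31.]
 [ 325.  204.  626. -148.   31.]
 [ 313.  207.  617. -116.   30.]
 [ 332.  225.  568. -167.   38.]
 [ 334.  226.  564. -172.   44.]
 [ 332.  227.  563. -167.   35.]
 [ 329.  228.  561. -159.   30.]
 [ 336.  228.  561. -178.   34.]
 [ 333.  229.  558. -170.   34.]
 [ 335.  230.  554. -175.   39.]
 [ 338.  231.  553. -183.   34.]
 [ 348.  232.  549. -209.   46.]
 [ 354.  232.  550. -225.   40.]
 [ 352.  233.  547. -220.   44.]
 [ 358.  233.  547. -235.   45.]
 [ 353.  234.  543. -222.   47.]
 [ 359.  234.  544. -238.   47.]
 [ 355.  235.  542. -228.   40.]
 [ 361.  235.  541. -243.   46.]
 [ 358.  236.  539. -235.   45.]
 [ 358.  237.  538. -237.   30.]
 [ 361.  238.  535. -244.   37.]]
```

View pics/crop.png

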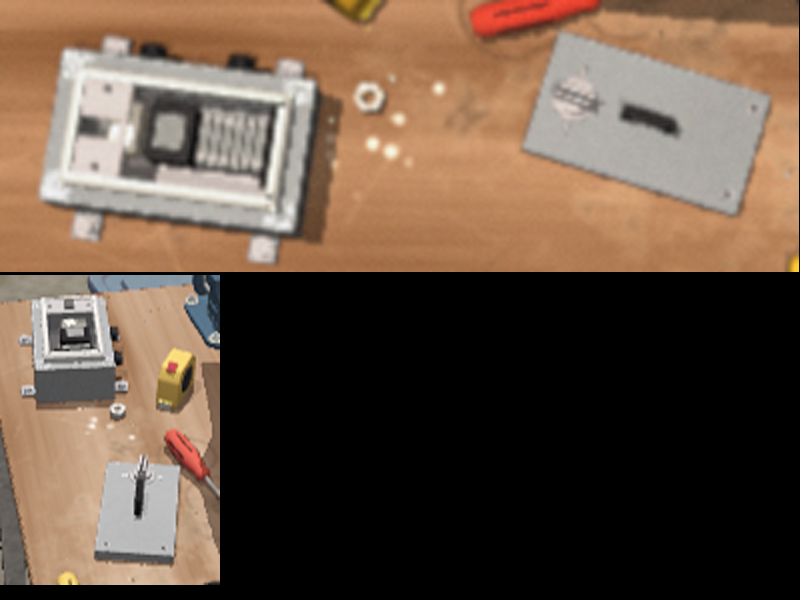

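```bash
cat >> h.py <<'E'
def go(p,a):
    """print tool-frame offset (cm) and rotvec (deg) to world TCP p, tool-y yaw a (deg), pointing down"""
    s=sense();q=s["ee_rot"];R0=R.from_quat([q[1],q[2],q[3],q[0]]).as_matrix()
    a=np.radians(a);y=np.array([np.cos(a),np.sin(a),0]);z=np.array([0,0,-1.]);R1=np.c_[np.cross(y,z),y,z]
    d=R0.T@(np.array(p)-s["eef_pos"])
    print("offset",(d/10).round(2),"rot",np.degrees(R.from_matrix(R0.T@R1).as_rotvec()).round(2),"rows>=",np.linalg.norm(d)/50, "yaw",np.degrees(np.arctan2(R0[1,1],R0[0,1])).round(2),"pos",np.round(s["eef_pos"],1),"t",s["time_s"],"j",np.round(s["joints"],2))
E
python3 -c "
from h import *
go([517,134,290],-7)"
```

```text
offset [-40.7  -17.9    1.36] rot [-5.000e-02  2.000e-02  7.117e+01] rows>= 8.895882326006125 yaw 64.17 pos [228.7 472.4 303.5] t 0.15 j [ 0.9   0.31  1.5  -0.    1.33 -0.22]
```

>>> step_arm --plan '[{"offset":[-40.7,-17.9,1.4],"rot":[0,0,71.2],"gripper":8.5},{"offset":[-40.7,-17.9,1.4],"rot":[0,0,71.2],"gripper":8.5},{"offset":[-40.7,-17.9,1.4],"rot":[0,0,71.2],"gripper":8.5},{"offset":[-40.7,-17.9,1.4],"rot":[0,0,71.2],"gripper":8.5},{"offset":[-40.7,-17.9,1.4],"rot":[0,0,71.2],"gripper":8.5},{"offset":[-40.7,-17.9,1.4],"rot":[0,0,71.2],"gripper":8.5},{"offset":[-40.7,-17.9,1.4],"rot":[0,0,71.2],"gripper":8.5},{"offset":[-40.7,-17.9,1.4],"rot":[0,0,71.2],"gripper":8.5},{"offset":[-40.7,-17.9,1.4],"rot":[0,0,71.2],"gripper":8.5},{"offset":[-40.7,-17.9,1.4],"rot":[0,0,71.2],"gripper":8.5},{"offset":[-40.7,-17.9,1.4],"rot":[0,0,71.2],"gripper":8.5},{"offset":[-40.7,-17.9,1.4],"rot":[0,0,71.2],"gripper":8.5}]'

```text
time_s: 1.35
eef_pos: [516.5, 134.9, 289.8]
ee_rot: [-0.0, 0.749, 0.663, -0.0]
force: [-0.5, 0.1, 0.4]
grip_width: 0.996
grip_force: 0.0
```

```bash
python3 - <<'E'
from h import *
import pickle
s=sense();c=capture("wrist");pickle.dump((c,s),open("wbox.pkl","wb"));cv2.imwrite("pics/wbox.png",c["color"][...,::-1])
w=cloud(c,s);z=w[...,2];print(np.nanpercentile(z,[5,25,50,75,95]))
m=((z>69.5)&(z<80)).astype(np.uint8)
n,l,st,_=cv2.connectedComponentsWithStats(m);k=1+np.argmax(st[1:,4]);mm=l==k
cv2.imwrite("pics/m.png",mm*255);print(st[k],cv2.minAreaRect(w[mm][:,:2].astype(np.float32)),np.median(z[mm]))
go([544,-229,240],-17)
E
```

```text
[-7.60854256e+02 -2.32773578e+00 -4.35705869e-01  7.56210896e+01
  3.06169512e+02]
[ 267  131  112  186 8828] ((516.0734252929688, 131.35781860351562), (166.39682006835938, 90.33106231689453), 83.61481475830078) 73.4684232240663
offset [-35.81   7.13   4.99] rot [-1.000e-02 -1.000e-02  1.007e+01] rows>= 7.370658337397296 yaw -6.93 pos [516.5 135.1 290. ] t 1.4 j [0.04 0.34 1.49 0.   1.31 0.16][ WARN:0@1.022] global loadsave.cpp:1063 imwrite_ Unsupported depth image for selected encoder is fallbacked to CV_8U.
```

View pics/wbox.png

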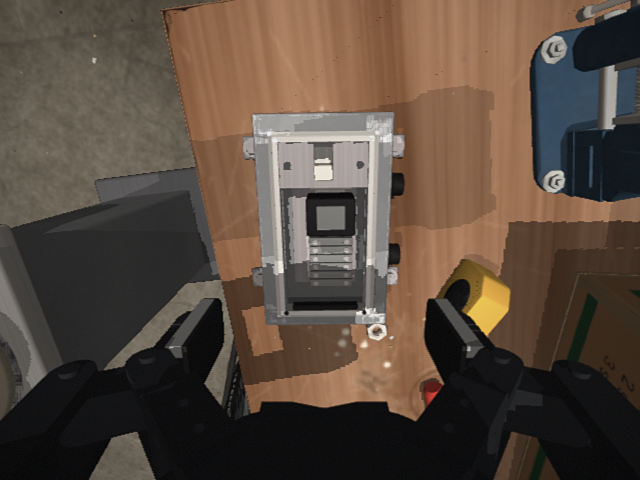

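The wrist view shows the neck as a clear 166 x 90 mm rectangle centred near (322,225), with the catch plate at the top (+y). That puts the box at (516.1, 131.4) mm with a yaw of -6.4°.

>>> step_arm --plan '[{"offset":[-35.8,7.1,5],"rot":[0,0,10],"gripper":8.5},{"offset":[-35.8,7.1,5],"rot":[0,0,10],"gripper":8.5},{"offset":[-35.8,7.1,5],"rot":[0,0,10],"gripper":8.5},{"offset":[-35.8,7.1,5],"rot":[0,0,10],"gripper":8.5},{"offset":[-35.8,7.1,5],"rot":[0,0,10],"gripper":8.5},{"offset":[-35.8,7.1,5],"rot":[0,0,10],"gripper":8.5},{"offset":[-35.8,7.1,5],"rot":[0,0,10],"gripper":8.5},{"offset":[-35.8,7.1,5],"rot":[0,0,10],"gripper":8.5},{"offset":[-35.8,7.1,5],"rot":[0,0,10],"gripper":8.5},{"offset":[-35.8,7.1,5],"rot":[0,0,10],"gripper":8.5}]'

```text
time_s: 2.4
eef_pos: [543.9, -228.4, 240.1]
ee_rot: [-0.0, 0.804, 0.595, 0.0]
force: [-1.2, 0.9, 0.3]
grip_width: 0.992
grip_force: 0.0
```

```bash
python3 - <<'E'
from h import *
import pickle
s=sense();c=capture("wrist");pickle.dump((c,s),open("wcov.pkl","wb"));cv2.imwrite("pics/wcov.png",c["color"][...,::-1])
w=cloud(c,s);z=w[...,2]
m=((z>10)&(z<19)).astype(np.uint8);m[:,:150]=0;m[:,500:]=0
n,l,st,_=cv2.connectedComponentsWithStats(m);k=1+np.argmax(st[1:,4]);mm=l==k
(cx,cy),wh,an=cv2.minAreaRect(w[mm][:,:2].astype(np.float32));print(st[k],cx,cy,wh,an,np.median(z[mm]))
C=np.array([cx,cy]);a=np.radians(an-90 if wh[0]>wh[1] else an);print("yaw",np.degrees(a))
X=np.array([np.cos(a),np.sin(a)]);Y=np.array([-X[1],X[0]])
L=np.stack([(w[...,:2]-C)@X,(w[...,:2]-C)@Y],-1)
h=(z>36.5)&(z<46)&(abs(L[...,0])<25)&(abs(L[...,1])<85)
for nm,q in(("handle",h&(abs(L[...,1])<35)),("wing",h&(L[...,1]>38))):
    print(nm,q.sum(),cv2.minAreaRect(L[q].astype(np.float32)),np.median(z[q]))
go([cx,cy,180],np.degrees(a))
E
```

```text
[  263   122   122   195 20136] 543.86328125 -230.21560668945312 (176.30325317382812, 100.27027893066406) 73.68206024169922 16.200635548531665
yaw -16.31793975830078
handle 610 ((-0.01401519775390625, 0.9879055023193359), (43.09474182128906, 9.761054992675781), 89.65026092529297) 44.60444444310045
wing 480 ((0.10658740997314453, 60.22202682495117), (31.79673194885254, 10.099811553955078), 86.56723022460938) 40.72983326957376
offset [-0.22  0.05  6.03] rot [ 0.01 -0.02 -0.6 ] rows>= 1.2070463720388889 yaw -16.91 pos [ 544.  -228.   240.3] t 2.45 j [-0.6   0.51  1.38  0.    1.25 -0.3 ]
```

View pics/wcov.png

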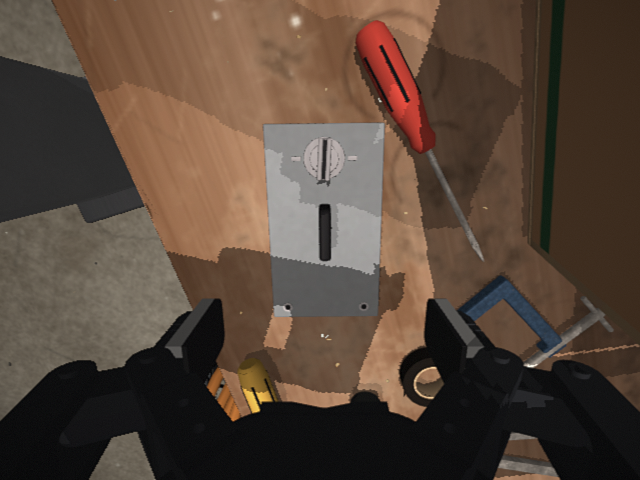

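The cover lies at (543.9, -230.2) mm with a yaw of -16.3°. The wing at (323,158) is about 3° from open, and the handle is at (325,232). I'll grasp the handle now.

>>> step_arm --plan '[{"offset":[-0.2,0.05,5],"rot":[0,0,-0.6],"gripper":5},{"offset":[-0.2,0.05,9.5],"rot":[0,0,-0.6],"gripper":5},{"offset":[-0.2,0.05,12.5],"rot":[0,0,-0.6],"gripper":5},{"offset":[-0.2,0.05,14.0],"rot":[0,0,-0.6],"gripper":5},{"offset":[-0.2,0.05,14.7],"rot":[0,0,-0.6],"gripper":5},{"offset":[-0.2,0.05,14.7],"rot":[0,0,-0.6],"gripper":5},{"offset":[-0.2,0.05,14.7],"rot":[0,0,-0.6],"gripper":0.5},{"offset":[-0.2,0.05,14.7],"rot":[0,0,-0.6],"gripper":0.5},{"offset":[-0.2,0.05,14.7],"rot":[0,0,-0.6],"gripper":0.5},{"offset":[-0.2,0.05,14.7],"rot":[0,0,-0.6],"gripper":0.5},{"offset":[-0.2,0.05,14.7],"rot":[0,0,-0.6],"gripper":0.5},{"offset":[-0.2,0.05,14.7],"rot":[0,0,-0.6],"gripper":0.5}]' --squeeze 70

```text
time_s: 3.65
eef_pos: [544.0, -232.2, 94.1]
ee_rot: [0.001, 0.801, 0.599, 0.0]
force: [-1.2, 0.5, 6.1]
grip_width: 0.1
grip_force: 68.8
```

```bash
python3 - <<'E'
from h import *
go([543.9,-230.2,93],-16.3); s=sense();print(s["force"],s["grip_width"],s["grip_force"])
E
```

```text
offset [ 0.19 -0.06  0.11] rot [ 0.09  0.03 -0.13] rows>= 0.0453725288116348 yaw -16.43 pos [ 544.  -232.2   94.1] t 3.65 j [-0.6   0.69  1.5   0.    0.95 -0.31]
[-1.1629337   0.54765017  6.12141174] 0.1004379787363025 68.82373809814453
```

>>> step_arm --plan '[{"offset":[0,0,-1.5],"rot":[0,0,0],"gripper":0.5},{"offset":[0,0,-4],"rot":[0,0,0],"gripper":0.5},{"offset":[0,0,-7],"rot":[0,0,0],"gripper":0.5},{"offset":[0,0,-10],"rot":[0,0,0],"gripper":0.5},{"offset":[0,0,-12],"rot":[0,0,0],"gripper":0.5},{"offset":[0,0,-12],"rot":[0,0,0],"gripper":0.5}]'

```text
time_s: 4.25
eef_pos: [544.3, -232.4, 216.5]
ee_rot: [0.003, 0.801, 0.599, 0.001]
force: [-0.3, -0.7, -3.1]
grip_width: 0.099
grip_force: 68.8
```

```bash
python3 - <<'E'
from h import *
go([516.3,129.5,213],-6.4); s=sense();print(s["force"],s["grip_width"],s["grip_force"])
E
```

```text
offset [ 33.92 -12.93   0.21] rot [  0.32   0.13 -10.03] rows>= 7.259952218522045 yaw -16.43 pos [ 544.3 -232.4  216.5] t 4.25 j [-0.6   0.53  1.41 -0.    1.19 -0.31]
[-0.2763144  -0.67415019 -3.07081297] 0.0993863951853808 68.83747816085815
```

>>> step_arm --plan '[{"offset":[2.8,-1.1,0],"rot":[0,0,-1],"gripper":0.5},{"offset":[6.5,-2.5,0],"rot":[0,0,-2],"gripper":0.5},{"offset":[10.3,-3.9,0],"rot":[0,0,-3],"gripper":0.5},{"offset":[14,-5.3,0],"rot":[0,0,-4],"gripper":0.5},{"offset":[18,-6.9,0],"rot":[0,0,-5],"gripper":0.5},{"offset":[22,-8.4,0],"rot":[0,0,-6],"gripper":0.5},{"offset":[26,-9.9,0],"rot":[0,0,-7],"gripper":0.5},{"offset":[29.5,-11.2,0],"rot":[0,0,-8],"gripper":0.5},{"offset":[32.3,-12.3,0],"rot":[0,0,-9],"gripper":0.5},{"offset":[33.9,-12.9,0],"rot":[0,0,-10],"gripper":0.5},{"offset":[33.9,-12.9,0],"rot":[0,0,-10],"gripper":0.5},{"offset":[33.9,-12.9,0],"rot":[0,0,-10],"gripper":0.5}]'

```text
time_s: 5.45
eef_pos: [515.5, 129.5, 212.2]
ee_rot: [-0.0, 0.746, 0.666, -0.001]
force: [0.6, 0.4, -3.3]
grip_width: 0.1
grip_force: 68.8
```

```bash
python3 - <<'E'
from h import *
import pickle
s=sense();c=capture("wrist");pickle.dump((c,s),open("wh.pkl","wb"));cv2.imwrite("pics/wh.png",c["color"][...,::-1])
go([516.3,129.5,216],-6.4)
w=cloud(c,s); q=s["ee_rot"];Rt=R.from_quat([q[1],q[2],q[3],q[0]]).as_matrix()
L=(w-np.array(s["eef_pos"]))@Rt  # tool coords
zt=L[...,2]; b=(zt>60)&(zt<100)&(abs(L[...,1])<60)&(L[...,0]>-40)&(L[...,0]<130)
print(np.nanpercentile(zt[b],[1,10,25,50,75,90,99]))
p=b&(zt>70)&(zt<88)&(L[...,0]>22)
P=L[p];A=np.c_[P[:,:2],np.ones(len(P))];k=np.linalg.lstsq(A,P[:,2],rcond=None)[0];r=P[:,2]-A@k
g=abs(r)<3;k=np.linalg.lstsq(A[g],P[g,2],rcond=None)[0];print("plane z=ax+by+c",k,"tilt deg",np.degrees(k[:2]))
print(g.sum(),P[g].min(0),P[g].max(0),cv2.minAreaRect(P[g][:,:2].astype(np.float32)))
S=P[g]
for x0 in range(25,100,8):
    y=S[(S[:,0]>x0)&(S[:,0]<x0+8),1]
    if len(y):print(x0,len(y),y.min().round(2),y.max().round(2))
c=capture("top");pickle.dump((c,s),open("toph.pkl","wb"));
E
```

```text
offset [ 0.05  0.06 -0.37] rot [-0.06  0.02 -0.07] rows>= 0.07496943755705168 yaw -6.47 pos [515.6 129.1 212.3] t 5.5 j [ 0.02  0.42  1.6  -0.    1.12  0.14]
[68.19615881 76.85013172 77.49304994 77.98812943 78.42777829 78.82610528
 79.52190359]
plane z=ax+by+c [5.80850309e-04 1.60184039e-03 7.79128984e+01] tilt deg [0.03328027 0.09177869]
33006 [ 22.00064347 -49.89503611  74.79137531] [89.81268524 50.64001164 80.73401208] ((55.90757369995117, 0.3727073669433594), (100.53489685058594, 67.80950164794922), 89.9973373413086)
25 3713 -49.62 50.27
33 3846 -49.7 50.6
41 3560 -49.68 50.07
49 3498 -49.58 50.15
57 3329 -49.9 50.64
65 3811 -49.79 49.96
73 4356 -49.84 50.31
81 5090 -49.68 50.19
89 476 -48.59 49.68
```

View pics/wh.png

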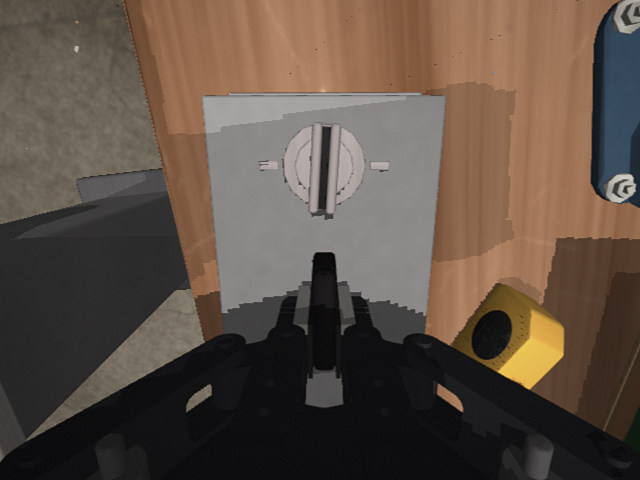

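The picture shows the cover level and square in the grip, with its far edge at row 94 and the wing at (322,165). The tilt is under 0.1° and the offset is +1.7 mm along tool x. I'll lower it now.

>>> step_arm --plan '[{"offset":[0.06,0,1.5],"rot":[0,0,0],"gripper":0.5},{"offset":[0.06,0,3],"rot":[0,0,0],"gripper":0.5},{"offset":[0.06,0,3.9],"rot":[0,0,0],"gripper":0.5},{"offset":[0.06,0,4.2],"rot":[0,0,0],"gripper":0.5},{"offset":[0.06,0,4.5],"rot":[0,0,0],"gripper":0.5},{"offset":[0.06,0,4.8],"rot":[0,0,0],"gripper":0.5},{"offset":[0.06,0,5.0],"rot":[0,0,0],"gripper":0.5},{"offset":[0.06,0,5.0],"rot":[0,0,0],"gripper":0.5}]'

```text
time_s: 6.35
eef_pos: [515.9, 130.3, 162.9]
ee_rot: [0.0, 0.746, 0.666, -0.0]
force: [0.7, -0.3, -3.0]
grip_width: 0.098
grip_force: 68.7
```

>>> step_arm --plan '[{"offset":[-0.05,0,0.2],"rot":[0,0,0],"gripper":0.5},{"offset":[-0.05,0,0.4],"rot":[0,0,0],"gripper":0.5},{"offset":[-0.05,0,0.6],"rot":[0,0,0],"gripper":0.5},{"offset":[-0.05,0,0.75],"rot":[0,0,0],"gripper":0.5},{"offset":[-0.05,0,0.75],"rot":[0,0,0],"gripper":0.5}]'

```text
time_s: 6.85
eef_pos: [515.9, 129.7, 156.3]
ee_rot: [0.0, 0.746, 0.666, 0.0]
force: [-4.2, -1.8, 7.8]
grip_width: 0.102
grip_force: 70.3
```

>>> step_arm --plan '[{"offset":[0,-0.05,0.1],"rot":[0,0,0],"gripper":0.5},{"offset":[0,-0.05,0.15],"rot":[0,0,0],"gripper":0.5},{"offset":[0,-0.05,0.15],"rot":[0,0,0],"gripper":0.5}]'

```text
time_s: 7.15
eef_pos: [515.8, 129.6, 156.1]
ee_rot: [0.001, 0.746, 0.666, 0.001]
force: [-7.2, -2.7, 19.0]
grip_width: 0.096
grip_force: 71.6
```

```bash
python3 - <<'E'
from h import *
s=sense();c=capture("wrist")
print(s["force"],s["wrist_torque"],s["eef_pos"],s["ee_rot"])
w=cloud(c,s); q=s["ee_rot"];Rt=R.from_quat([q[1],q[2],q[3],q[0]]).as_matrix()
L=(w-np.array(s["eef_pos"]))@Rt; zt=L[...,2]
p=(abs(L[...,1])<48)&(zt>70)&(zt<88)&(L[...,0]>25)&(L[...,0]<88)
P=L[p];A=np.c_[P[:,:2],np.ones(len(P))]
k=np.linalg.lstsq(A,P[:,2],rcond=None)[0];g=abs(P[:,2]-A@k)<2;k=np.linalg.lstsq(A[g],P[g,2],rcond=None)[0]
print(k,np.degrees(k[:2]),"plate z world",np.median(w[p][:,2]))
E
```

```text
[-7.2136165  -2.71134525 18.96077036] [-0.45876324  1.13119224 -0.02588221] [515.81755854 129.64048315 156.07334256] [1.01560775e-03 7.45551221e-01 6.66447246e-01 6.43575122e-04]
[-2.01625010e-03  3.20839227e-03  7.78846431e+01] [-0.11552262  0.18382734] plate z world 78.27343356708869
```

>>> step_arm --plan '[{"offset":[0,0,-0.1],"rot":[0,0,0],"gripper":0.5},{"offset":[0,0,-0.1],"rot":[0,0,0],"gripper":4},{"offset":[0,0,-0.1],"rot":[0,0,0],"gripper":4},{"offset":[0,0,-0.1],"rot":[0,0,0],"gripper":4},{"offset":[0,0,-0.1],"rot":[0,0,0],"gripper":4},{"offset":[0,0,-2],"rot":[0,0,0],"gripper":4},{"offset":[0,0,-5.5],"rot":[0,0,0],"gripper":4},{"offset":[3,0,-8],"rot":[0,0,0],"gripper":4},{"offset":[6.1,0.05,-8],"rot":[0,0,0],"gripper":4},{"offset":[6.1,0.05,-8],"rot":[0,0,0],"gripper":4},{"offset":[6.1,0.05,-8],"rot":[0,0,0],"gripper":4}]'

```text
time_s: 8.3
eef_pos: [522.4, 190.7, 233.5]
ee_rot: [-0.0, 0.745, 0.667, -0.0]
force: [-0.0, -0.5, -0.7]
grip_width: 0.465
grip_force: 0.0
```

```bash
cat > look.py <<'E'
from h import *
import sys
s=sense();c=capture("wrist");cv2.imwrite(f"pics/{sys.argv[1]}.png",c["color"][...,::-1])
print(s["force"].round(1),s["grip_width"])
w=cloud(c,s);z=w[...,2]
m=((z>75)&(z<83)).astype(np.uint8);n,l,st,_=cv2.connectedComponentsWithStats(m);k=1+np.argmax(st[1:,4]);mm=l==k
P=w[mm];(cx,cy),wh,an=cv2.minAreaRect(P[:,:2].astype(np.float32));yaw=an-90 if wh[0]>wh[1] else an
print("cover",cx,cy,wh,yaw)
A=np.c_[P[:,:2]-[cx,cy],np.ones(len(P))];kk=np.linalg.lstsq(A,P[:,2],rcond=None)[0]
a=np.radians(yaw);X=np.array([np.cos(a),np.sin(a)]);Y=np.array([-X[1],X[0]])
print("slope x,y deg",np.degrees([kk[:2]@X,kk[:2]@Y]),"z",kk[2])
L=np.stack([(w[...,:2]-[cx,cy])@X,(w[...,:2]-[cx,cy])@Y],-1)
q=(z>96)&(z<107)&(abs(L[...,0])<22)&(abs(L[...,1]-60)<22)
r=cv2.minAreaRect(L[q].astype(np.float32));print("wing in cover",r, "world",np.array([cx,cy])+r[0][0]*X+r[0][1]*Y)
go([522.8,191,159.5],yaw)
E
python3 look.py w1
```

```text
[-0.  -0.5 -0.7] 0.46467104973996776
cover 517.2031860351562 139.4185791015625 (160.4529266357422, 100.29293060302734) -6.344017028808594
slope x,y deg [-0.03336174 -0.87521268] z 79.38027680433133
wing in cover ((0.1859745979309082, 53.345680236816406), (30.825124740600586, 10.083965301513672), 86.45259857177734) world [523.28260643 192.41703978]
offset [0.09 0.03 7.39] rot [-0.05  0.03 -0.08] rows>= 1.478925222648993 yaw -6.42 pos [522.5 190.1 233.4] t 8.35 j [ 0.14  0.44  1.5  -0.    1.2   0.25]
```

View pics/w1.png

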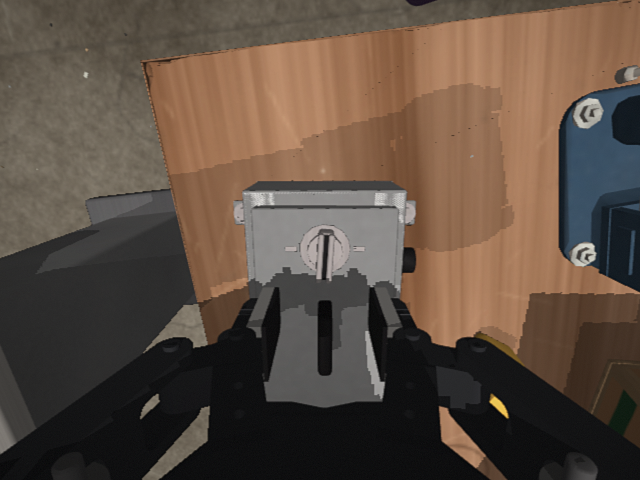

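The cover is down over the neck. Its fastener end is seated and the plain end is up about 0.9° on the seal. The wing at (324,253) is still about 3.5° from open, so I'll grip it next.

>>> step_arm --plan '[{"offset":[0.1,0.05,3],"rot":[0,0,3.5],"gripper":4},{"offset":[0.1,0.05,6],"rot":[0,0,3.5],"gripper":4},{"offset":[0.1,0.05,7.2],"rot":[0,0,3.5],"gripper":4},{"offset":[0.1,0.05,7.4],"rot":[0,0,3.5],"gripper":4},{"offset":[0.1,0.05,7.4],"rot":[0,0,3.5],"gripper":0.3},{"offset":[0.1,0.05,7.4],"rot":[0,0,3.5],"gripper":0.3},{"offset":[0.1,0.05,7.4],"rot":[0,0,3.5],"gripper":0.3},{"offset":[0.1,0.05,7.4],"rot":[0,0,3.5],"gripper":0.3},{"offset":[0.1,0.05,7.4],"rot":[0,0,3.5],"gripper":0.3}]' --squeeze 40

```text
time_s: 9.25
eef_pos: [523.8, 191.3, 161.3]
ee_rot: [0.001, 0.766, 0.643, 0.001]
force: [-1.2, -0.3, 6.2]
grip_width: 0.105
grip_force: 43.7
```

```bash
python3 -c "
from h import *
s=sense();print(s['force'].round(1),s['wrist_torque'].round(2),s['joints'].round(2));go([522.9,191.2,159.5],-99.9)"
```

```text
[-1.2 -0.3  6.2] [-0.2   0.07 -0.06] [ 0.14  0.53  1.57 -0.    1.03  0.31]
offset [-0.03 -0.09  0.18] rot [ 0.09 -0.14 89.97] rows>= 0.0400927181056318 yaw -9.93 pos [523.8 191.3 161.3] t 9.25 j [ 0.14  0.53  1.57 -0.    1.03  0.31]
```

>>> step_arm --plan '[{"offset":[0,0,0],"rot":[0,0,6],"gripper":0.3},{"offset":[0,0,0],"rot":[0,0,14],"gripper":0.3},{"offset":[0,0,0],"rot":[0,0,22],"gripper":0.3},{"offset":[0,0,0],"rot":[0,0,30],"gripper":0.3},{"offset":[0,0,0],"rot":[0,0,38],"gripper":0.3},{"offset":[0,0,0],"rot":[0,0,46],"gripper":0.3},{"offset":[0,0,0],"rot":[0,0,53],"gripper":0.3},{"offset":[0,0,0],"rot":[0,0,60],"gripper":0.3},{"offset":[0,0,0],"rot":[0,0,66],"gripper":0.3},{"offset":[0,0,0],"rot":[0,0,72],"gripper":0.3},{"offset":[0,0,0],"rot":[0,0,77],"gripper":0.3},{"offset":[0,0,0],"rot":[0,0,80],"gripper":0.3}]'

```text
time_s: 10.45
eef_pos: [524.1, 191.0, 161.3]
ee_rot: [0.0, 1.0, -0.001, 0.002]
force: [0.2, -2.7, 5.9]
grip_width: 0.102
grip_force: 43.8
```

```bash
python3 -c "
from h import *
s=sense();print(s['force'].round(1),s['wrist_torque'].round(2));go([522.9,191.2,159.5],-96.5)"
```

```text
[ 0.2 -2.7  5.9] [-0.75 -0.22  0.04]
offset [-0.12 -0.02  0.18] rot [ 0.03 -0.2   6.42] rows>= 0.04375334439800683 yaw -90.08 pos [524.1 191.  161.3] t 10.45 j [ 0.14  0.53  1.57 -0.    1.03  1.71]
```

Torque is low and the wing is turning. Now the last part, up to the stop.

>>> step_arm --plan '[{"offset":[0,0,0],"rot":[0,0,3],"gripper":0.3},{"offset":[0,0,0],"rot":[0,0,5.5],"gripper":0.3},{"offset":[0,0,0],"rot":[0,0,7],"gripper":0.3},{"offset":[0,0,0],"rot":[0,0,8],"gripper":0.3},{"offset":[0,0,0],"rot":[0,0,8],"gripper":0.3}]'

```text
time_s: 10.95
eef_pos: [524.1, 191.1, 161.3]
ee_rot: [0.0, 0.998, -0.069, 0.002]
force: [1.5, -1.5, 5.5]
grip_width: 0.101
grip_force: 43.9
```

```bash
python3 -c "
from h import *
s=sense();print(s['force'].round(1),s['wrist_torque'].round(2));go([522.9,191.2,159.5],-96.5)"
```

```text
[ 1.5 -1.5  5.5] [-0.59 -0.21  0.23]
offset [-0.12  0.01  0.18] rot [ 0.01 -0.2  -1.4 ] rows>= 0.0433388352684651 yaw -97.9 pos [524.1 191.1 161.3] t 10.95 j [ 0.14  0.53  1.57 -0.    1.03  1.85]
```

>>> step_arm --plan '[{"offset":[0,0,0],"rot":[0,0,0],"gripper":2.5},{"offset":[0,0,0],"rot":[0,0,0],"gripper":2.5},{"offset":[0,0,0],"rot":[0,0,0],"gripper":2.5},{"offset":[0,0,-1.5],"rot":[0,0,0],"gripper":2.5},{"offset":[0,0,-5],"rot":[0,0,0],"gripper":2.5},{"offset":[0,0,-9],"rot":[0,0,-8],"gripper":2.5},{"offset":[0,0,-10],"rot":[0,0,-16],"gripper":2.5},{"offset":[0,0,-10],"rot":[0,0,-24],"gripper":2.5},{"offset":[0,0,-10],"rot":[0,0,-32],"gripper":2.5},{"offset":[0,0,-10],"rot":[0,0,-40],"gripper":2.5},{"offset":[0,0,-10],"rot":[0,0,-45],"gripper":2.5}]'

```text
time_s: 12.05
eef_pos: [523.1, 191.4, 259.7]
ee_rot: [-0.0, 0.947, 0.32, -0.0]
force: [-0.8, 0.3, 0.1]
grip_width: 0.293
grip_force: 0.0
```

```bash
python3 look.py w2; python3 -c "
from h import *
go([508.6,63.8,200],-6.4)"
```

```text
[-0.8  0.3  0.1] 0.2934598229231057
cover 516.5741577148438 131.781982421875 (176.202880859375, 100.35611724853516) -7.173698425292969
slope x,y deg [-0.04371591 -0.89094506] z 79.54538403031135
wing in cover ((0.3685026168823242, 60.4161491394043), (10.58619213104248, 31.861543655395508), 89.84918212890625) world [524.48441099 191.67918406]
offset [-5.000e-02  1.000e-02  1.002e+01] rot [-2.000e-02  1.000e-02 -4.529e+01] rows>= 2.005009720452034 yaw -52.47 pos [523.1 191.4 259.7] t 12.1 j [0.14 0.42 1.46 0.   1.26 1.06]
offset [-8.92  9.23  5.98] rot [-2.000e-02  1.000e-02 -4.607e+01] rows>= 2.8326505529668635 yaw -52.47 pos [523.1 191.4 259.7] t 12.1 j [0.14 0.42 1.46 0.   1.26 1.06]
```

View pics/w2.png

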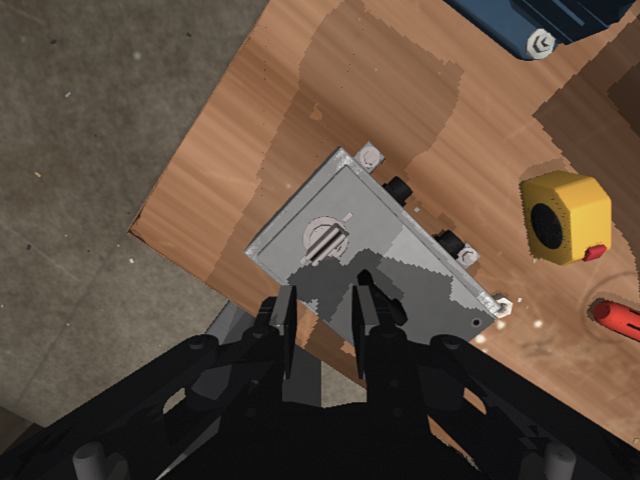

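The wing slot now lines up with the ribs (89.85° to the cover's y), and the plain end is still up on the seal. I'll move over the plain end with the fingers shut.

>>> step_arm --plan '[{"offset":[-3,3,0],"rot":[0,0,-8],"gripper":0},{"offset":[-6,6,0],"rot":[0,0,-16],"gripper":0},{"offset":[-8.9,9.2,0],"rot":[0,0,-24],"gripper":0},{"offset":[-8.9,9.2,3],"rot":[0,0,-32],"gripper":0},{"offset":[-8.9,9.2,6],"rot":[0,0,-40],"gripper":0},{"offset":[-8.9,9.2,8],"rot":[0,0,-46],"gripper":0},{"offset":[-8.9,9.2,9],"rot":[0,0,-46],"gripper":0},{"offset":[-8.9,9.2,10],"rot":[0,0,-46],"gripper":0},{"offset":[-8.9,9.2,10],"rot":[0,0,-46],"gripper":0}]'

```text
time_s: 13.0
eef_pos: [507.5, 64.4, 159.3]
ee_rot: [-0.0, 0.749, 0.662, -0.0]
force: [0.0, -0.4, 0.6]
grip_width: 0.001
grip_force: 0.0
```

```bash
python3 -c "
from h import *
s=sense();print(s['force'].round(1),s['wrist_torque'].round(2));go([508.8,64.0,150],-6.4)"
```

```text
[ 0.  -0.4  0.6] [0.02 0.01 0.01]
offset [-0.02  0.13  0.93] rot [-0.06 -0.   -0.68] rows>= 0.18857278410605158 yaw -7.08 pos [507.5  64.4 159.3] t 13.0 j [-0.1   0.45  1.71  0.    0.98  0.02]
```

>>> step_arm --plan '[{"offset":[0,0.1,0.4],"rot":[0,0,0],"gripper":0},{"offset":[0,0.1,0.6],"rot":[0,0,0],"gripper":0},{"offset":[0,0.1,0.7],"rot":[0,0,0],"gripper":0},{"offset":[0,0.1,0.8],"rot":[0,0,0],"gripper":0},{"offset":[0,0.1,0.9],"rot":[0,0,0],"gripper":0},{"offset":[0,0.1,1.0],"rot":[0,0,0],"gripper":0},{"offset":[0,0.1,1.0],"rot":[0,0,0],"gripper":0}]'

```text
time_s: 13.7
eef_pos: [508.8, 64.1, 150.1]
ee_rot: [0.0, 0.749, 0.663, 0.0]
force: [-0.1, -1.0, 3.9]
grip_width: -0.001
grip_force: 2.2
```

>>> step_arm --plan '[{"offset":[0,0,0.1],"rot":[0,0,0],"gripper":0},{"offset":[0,0,0.2],"rot":[0,0,0],"gripper":0},{"offset":[0,0,0.2],"rot":[0,0,0],"gripper":0}]'

```text
time_s: 14.0
eef_pos: [508.9, 64.2, 149.6]
ee_rot: [0.0, 0.748, 0.663, 0.0]
force: [-7.1, 0.7, 20.9]
grip_width: -0.007
grip_force: 10.4
```

```bash
python3 look.py w3; python3 -c "
from h import *
import pickle
c=capture('top');w=cloud(c);z=w[...,2];C=np.array([516.1,131.4]);a=np.radians(-6.4);X=np.array([np.cos(a),np.sin(a)]);Y=np.array([-X[1],X[0]])
L=np.stack([(w[...,:2]-C)@X,(w[...,:2]-C)@Y],-1);q=(abs(L[...,0])<45)&(abs(L[...,1])<83)&(z>72)&(z<84)
for lo,hi in((-83,-60),(-60,-30),(-30,0),(0,40),(75,83)):
    m=q&(L[...,1]>lo)&(L[...,1]<hi);print(lo,m.sum(),np.median(z[m]))
s=sense();print(s['force'],s['time_s'])"
```

```text
[-7.1  0.7 20.9] -0.006995819439254444
cover 514.7189331054688 114.2663803100586 (141.1663818359375, 100.62229919433594) -7.0579833984375
slope x,y deg [-0.03924823  0.10989871] z 78.23412249930921
wing in cover ((0.12193155288696289, 38.64327621459961), (1.242040753364563, 8.100835800170898), 89.3299789428711) world [519.58818452 152.60184763]
offset [12.76 -0.14 -1.  ] rot [0.06 0.01 0.14] rows>= 2.5595964702995246 yaw -6.91 pos [508.9  64.2 149.6] t 14.05 j [-0.1   0.47  1.72 -0.    0.95  0.02]
-83 0 nan
-60 0 nan
-30 0 nan
0 0 nan
75 100 78.50673661576855
[-7.71227204 -1.52881163 20.83532334] 14.1
  return _methods._mean(a, axis=axis, dtype=dtype,
  ret = ret.dtype.type(ret / rcount)
```

The cover's slope is down from 0.89° to about 0.1°, so it is flush, and the press is holding steady at 21 N. I'm handing the job in.

```bash
python3 -c "
from rig import *
print(finish_job())"
```

```text
the job is handed in; nothing more can be done
None
```

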